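Load, close and pin a clamshell sample carrier

ROBOT

A 6-joint arm with a two-finger parallel gripper is mounted at the origin on the work surface; the furniture and walls round the work are solid. World frame = base frame: x ahead of the robot, y to its left, z up, the work surface at z = 0. Lengths are in m, angles in rad, forces in N, time in s.
With the tool pointing down it reaches from about 0.4 to 0.825 m from the base axis. Payload 7 kg.
Tool frame: the origin (TCP) lies on the centre line of the jaws, within the pads' length; the fingertips stand 14 mm ahead of it and the grasp point (between the pads) lies 5 mm behind it; z points along the fingers, y is the line along which they close (so a half turn about z gives the same grasp; the last joint's range is limited). The gripper opens to 88 mm and grips with 3 to 60 N. Pads are 19 mm wide; open, the fingers measure 130 mm over their backs; the gripper's body (78 mm by 193 mm) begins 47 mm behind the grasp point.
Start: joints at [1.636, 0.359, 0.012, 0, -1.224, -0.288], TCP at [0.149, 0.658, 0.241] pointing down, gripper open.
Joint ranges: [-3.07, 3.07], [-1.43, 2.12], [-1.02, 1.25], [-3.03, 1.67], [-3.05, -0], [-3.03, 3.03]. Speed limits (rad/s): [2.39, 2.39, 3.01, 3.14, 3.14, 3.14].

INTERFACE

Orientations are given as [roll, pitch, yaw] about the fixed x, y, z axes, in that order (R = Rz(yaw) Ry(pitch) Rx(roll)).
In Python, from station import arm gives the robot as it stands.
- The arm moves only by the tool move_arm, never from a script. Its argument "rows" is a list of rows, each an object with "translation": the shift along the tool's x, y, z in cm, a list of three; "rot": the turn, a rotation vector about the tool's x, y, z in degrees, a list of three; "hand": the closure, from 0 (fully open) to 1 (shut). A call has 1 to 8 rows; each row is the pose to reach, as a shift and turn from the pose commanded when the call began, along the tool's axes at that moment; what a row does not reach only later rows make up. A row lasts 1/12 s, in which the tool goes at most 41.7 mm and 7.16 degrees, less where a joint would pass 70% of its speed; a pose out of reach is approached as far as the arm can. A call with a gripper value outside its range is refused whole. The fingers move at their own pace and stop on an object; "squeeze" is the grip in N (left out, the last holds). Time passes only in rows, so rows that repeat a pose let the fingers close. It gives the time, the measured TCP pose, the force, the opening and the grip force at its end, in the units of the state.
- arm.get_state(): the state, without advancing time (a new reading comes with each control period).
- arm.grab_frame(name): name is "scene" or "top" or "wrist"; returns (picture, depth): 480x640x3 uint8, red, green, blue; 480x640 float32, m along the optical axis (not along the pixel's ray), 0 where there is no reading.
- arm.camera_params(name): a dict with "vfov" (degrees; the focal length in pixels is half the picture's height over the tangent of half this angle, whatever the lens; pixels are square), "cx", "cy" (the principal point, pixels), "position" and "orientation" of the camera in the world; the wrist camera has in their place "tool_from_camera" (4x4, takes a point from camera to tool coordinates, whose origin is the TCP and whose axes are the flange's). Camera axes: x right, y down, z forward; pixel columns grow to the right and rows downward; lengths in m; the calibration is good to about 2 mm. A picture is of the moment at which its call begins: read the wrist's pose just before it. camera_params takes no time and is no camera call.
- arm.job_done(): hands the job in; it is judged then, once.
Trained networks look in the newest picture that a camera, given by its name, has taken for a name from the list of things; names that differ only in an ending like _2 or _b are one class to them, and where a whole thing is asked for, a point or a joint stands for the part that bears it (a point fixed in the world has none). Each returns a list of dicts, best first, with "p" (0 to 1); they miss things now and then, are a little off and sometimes report something else, mostly with a low value. They report only what shows in the picture. A call takes as long as a camera call. They do not tell look-alikes from the thing itself.
- arm.search_frame(label, camera): "point" ([x, y, z] in m, in the coordinates of the camera as it stood for that picture, good to about 4 mm: the middle of the surface that is visible of it).
- arm.pinpoint(label, camera): "point" ([x, y, z] in m, in the coordinates of the camera as it stood for that picture, good to about 4 mm: a listed point, or the origin of a listed thing).
The state is a dict: "t": time; "q": joint angles; "qd": joint speeds; "joint_efforts": joint torques, N m; "eef_pos": TCP position; "ee_rot": TCP orientation; "force": force on the tool from outside, world axes, zero at the start; "moment": the same for the moment, N m; "width": finger opening in m; "gripper_force": force on a finger pad.
Only numpy, scipy, OpenCV 4.12 (cv2) and the standard library are available. Lean on these libraries where they do the work, as an engineer would, in place of code of your own. Each camera call takes 0.05 s, during which the arm holds its last target. There are 200 camera calls.

TASK

Set the sample box that lies on the worktop squarely on top of the box already in the open clamshell carrier and let go of it, swing the carrier's lid shut over the two boxes, then take the headed pin from its stand and push it down through the hole in the lid into the hole in the base until its collar sits on the lid. The boxes stand on a sprung floor that pushes the lid up a little, so finish while holding: keep pressing down so that the lid stays fully shut, flat on the base, and do not let go at the end. Leave the crucible, the jar and the brass weight where they are.

Things in the scene. Friction and masses are not known exactly. Their poses are not given: they have to be found in the camera images.
- carrier: Aluminium clamshell carrier, fixed. Origin on the worktop under the middle of its sprung floor; +z up, +x towards the hinge, +y along it. Base plate 176 x 100 x 10 mm (x -94 to 82). Hinge post at x 64 to 80 mm, 80 wide, 56 high; pin post round x = -72 mm, 32 (x) x 50 (y), 61 high. Sides (+y, -y) open for fingers. Hinge axis and underside of the shut lid are 61 mm above the worktop.
- lid (a joint): Lid hinge (rad): 0 = fully shut, flat; grows as it opens, stop at 2.0. Starts open, past upright, its edge some 210 mm above the worktop. Damped: stays where left above about 1.0; below that it sinks shut by itself within a few seconds. With two boxes in it rests on them at about 0.05 (6 to 7 mm high at the pin hole); pressing down there with about 5 N brings it to 0, let go it rises again.
- floor_plate (a joint): Black sprung floor of the carrier, 78 x 56 mm, top 20 mm above the worktop (m): 0 = up, grows to 0.004 as it is pressed down; begins to give at about 8 N, 15 N at 3 mm.
- lid_hinge (a point): Point on the hinge axis at the middle of its length, 61 mm above the worktop. The axis is the carrier's y axis.
- lid_hole (a point): Centre of the pin hole on the lid's outer face (top when shut), 134 mm from the hinge axis. Hole 14 mm wide, 2 mm chamfer. Turns with the lid; z points out of the outer face, x to the hinge. The lid is a flat aluminium plate 80 mm wide (y), 8 mm thick, ending 150 mm from the hinge; a rubber ridge under it presses on the middle of the boxes.
- base_hole (a point): Mouth of the 14 mm hole in the top of the base's pin post, 61 mm above the worktop, 44 mm deep, z up. The shut lid's hole lies right above it.
- box_lower: Closed grey sample box already standing in the middle of the carrier's sprung floor: 64 mm (x) x 44 mm (y) x 20 mm, flat top. Origin: centre of its underside. x along its long side, which lies along the carrier's x.
- box_upper: A like closed grey sample box, 64 mm (x) x 44 mm (y) x 20 mm, about 70 g, lying flat on the open worktop, the one to be stacked. Origin: centre of its underside, z up, x along its long side.
- pin: Steel pin, upright in its stand, about 60 g. Origin: centre of the tip (lower end), z up. Shank 10 mm thick, 36 mm long, tapered tip; then a collar 22 mm wide, 4 mm thick (36 to 40 mm up); then a round grip 16 mm thick, 26 mm long (40 to 66 mm up). Fully home, the collar lies on the lid, so the tip is 36 mm under the lid's outer face.
- pin_stand: Dark steel block that stores the pin, fixed: 60 x 60 x 45 mm with a 13 mm hole in the middle of its top, in which the pin hangs by its collar. Origin: centre of its underside.
- crucible: White lidded crucible, 44 mm wide, 48 mm high, a bystander. Origin: centre of its underside.
- jar: Sample jar with a white lid, 51 mm wide, 60 mm high, a bystander. Origin: centre of its underside.
- weight: Brass weight, 23 mm wide, 42 mm high, a bystander. Origin: centre of its underside.
Mind the look-alikes: they are no part of the job. Leave any green look-alike of the box_upper alone.

How it is judged:
By the outcome, as a careful person would: the job done as asked, in the order asked, and still so for the second after the job is handed in, while the arm keeps its last pose, push and grip.
It also fails if it takes over 72 s, if anything falls off the work surface, if the arm or the gripper's body presses on something with over 40 N, if the wrist force passes 120 N, or if a joint passes its speed limit or range.

## Working session

There is one attempt and no reset: what is moved stays moved. The work goes in short steps, Python scripts to look and compute and a tool call to move; the robot and the scene stay as the last step left them, time stands still between calls to the robot, and variables do not carry over. Pictures are saved under pics/ and viewed, at most 10 in all, crops included, and the job is handed in when it is done.

Besides the shell and the picture viewer there is one more tool, called after "Call:" as name([rows], argument=value, ...), one row to a line, values as JSON. move_arm: Moves the arm, as the interface text tells. Its arguments: {"type":"object","properties":{"rows":{"type":"array","items":{"type":"object","properties":{"translation":{"type":"array","items":{"type":"number"}},"rot":{"type":"array","items":{"type":"number"}},"hand":{"type":"number"}}}},"squeeze":{"type":"number"}},"required":["rows"]}

```bash
mkdir -p pics; ls
cat > h.py <<'E'
import numpy as np, cv2
from scipy.spatial.transform import Rotation as R
from station import arm
def T(p,rpy):
    M=np.eye(4); M[:3,:3]=R.from_euler('xyz',rpy).as_matrix(); M[:3,3]=p; return M
def campose(n,st=None):
    c=arm.camera_params(n)
    if 'tool_from_camera' in c:
        st=st or arm.get_state(); return T(st['eef_pos'],st['ee_rot'])@np.array(c['tool_from_camera'])
    o=np.array(c['orientation'])
    M=np.eye(4); M[:3,3]=c['position']
    M[:3,:3]=o if o.shape==(3,3) else (R.from_euler('xyz',o).as_matrix() if o.size==3 else R.from_quat(o).as_matrix())
    return M
def cloud(n,d,M):
    c=arm.camera_params(n); f=240/np.tan(np.radians(c['vfov'])/2)
    v,u=np.mgrid[:480,:640]
    P=np.stack([(u-c['cx'])*d/f,(v-c['cy'])*d/f,d],-1)
    W=P@M[:3,:3].T+M[:3,3]; W[d<=0]=np.nan; return W
def pix(n,p,M):
    c=arm.camera_params(n); f=240/np.tan(np.radians(c['vfov'])/2)
    q=np.linalg.inv(M)@np.append(p,1); return (q[:2]/q[2]*f+[c['cx'],c['cy']]).round(0)
def tool(goal,rpy=None,st=None):
    "shift cm and rotvec deg in tool axes from measured pose"
    st=st or arm.get_state(); r=R.from_euler('xyz',st['ee_rot'])
    t=r.inv().apply(np.array(goal)-st['eef_pos'])*100
    w=np.zeros(3) if rpy is None else np.degrees((r.inv()*R.from_euler('xyz',rpy)).as_rotvec())
    return t.round(2),w.round(2)
E
python3 - <<'E'
from h import *
for n in ['top','scene']:
    print(n,arm.camera_params(n))
    im,d=arm.grab_frame(n); M=campose(n)
    np.save(f'pics/{n}_W.npy',cloud(n,d,M)); cv2.imwrite(f'pics/{n}0.png',im[:,:,::-1])
    for l in ['carrier','lid_hinge','lid_hole','base_hole','box_lower','box_upper','pin','pin_stand','crucible','jar','weight']:
        for o in arm.pinpoint(l,n)[:3]:
            p=M[:3,:3]@o['point']+M[:3,3]; print(l,round(o['p'],2),p.round(3),pix(n,p,M))
print(arm.get_state())
E
```

```text
pics
top {'vfov': 50.88993354661732, 'cx': 323.8235687949422, 'cy': 239.5650330061448, 'position': array([ 0.3914158 , -0.12973375,  0.94365008]), 'orientation': array([-3.02393419,  0.01970627, -1.56761443])}
carrier 0.69 [ 0.504  0.118 -0.003] [203. 239.]
lid_hinge 0.97 [0.561 0.117 0.058] [196. 203.]
lid_hole 0.82 [0.596 0.12  0.195] [171. 164.]
lid_hole 0.55 [0.5   0.12  0.024] [198. 240.]
base_hole 0.72 [0.425 0.117 0.061] [193. 279.]
box_lower 0.72 [0.5   0.12  0.022] [199. 239.]
box_upper 0.96 [ 0.469 -0.1    0.002] [318. 258.]
box_upper 0.68 [ 0.587 -0.058 -0.001] [296. 196.]
pin 0.7 [ 0.449 -0.238  0.011] [393. 268.]
pin_stand 0.9 [ 0.455 -0.238 -0.005] [391. 265.]
crucible 0.8 [ 0.65  -0.195  0.002] [368. 163.]
crucible 0.6 [0.598 0.121 0.192] [171. 163.]
jar 0.68 [ 0.663 -0.322  0.002] [434. 156.]
jar 0.24 [ 0.45  -0.237 -0.004] [391. 268.]
weight 0.64 [ 0.343 -0.3   -0.001] [427. 326.]
scene {'vfov': 46.741303693811616, 'cx': 330.5686803324811, 'cy': 237.664332052998, 'position': array([-0.01263507, -0.48292593,  0.84436814]), 'orientation': array([-2.43750386, -0.0048962
[... 759 characters left out ...]
2] [369. 385.]
{'t': 1.2, 'q': array([ 1.63612600e+00,  3.58591817e-01,  1.18550032e-02, -2.15001548e-05,
       -1.22411096e+00, -2.88071541e-01]), 'qd': array([-1.63680561e-06, -9.67042783e-04, -6.16623912e-04, -7.66430885e-04,
        1.25676478e-03, -1.30667346e-03]), 'joint_efforts': array([-5.82648190e-04, -5.82403779e+01,  2.93297178e+01,  7.00262144e+00,
        1.24462819e-02, -3.19244577e-05]), 'eef_pos': array([0.14913713, 0.65826497, 0.24054304]), 'ee_rot': array([ 3.14153758e+00,  4.77074676e-06, -2.22749170e-01]), 'force': array([ 0.1440725 , -0.390042  ,  0.08746749]), 'moment': array([-0.0314182 ,  0.01818358,  0.00451843]), 'gripper_force': 0.0, 'width': 0.08733843244825208}
```

View pics/top0.png

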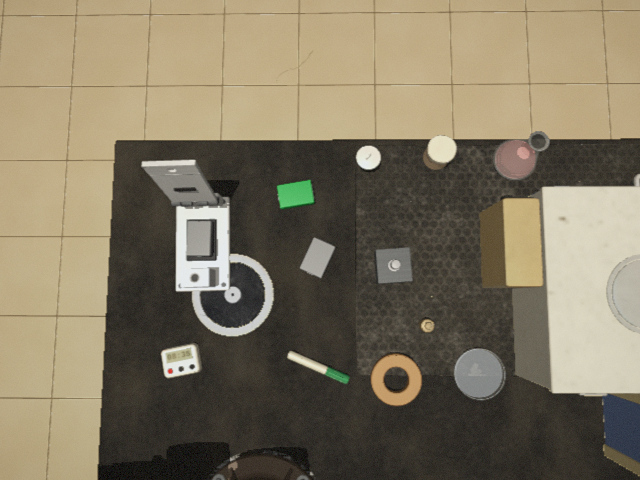

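Run:
```python
from h import *
im=cv2.imread('pics/top0.png'); 
cv2.imwrite('pics/crop0.png',cv2.resize(im[150:300,260:430],None,fx=4,fy=4,interpolation=cv2.INTER_CUBIC)[:600])
W=np.load('pics/top_W.npy'); hsv=cv2.cvtColor(im,cv2.COLOR_BGR2HSV)
def rect(name,c,r,z0,z1):
    m=(np.hypot(W[...,0]-c[0],W[...,1]-c[1])<r)&(W[...,2]>z0)&(W[...,2]<z1)
    P=W[m]; b=cv2.minAreaRect((P[:,:2]*1000).astype(np.float32)); print(name,m.sum(),b,np.median(P[:,2]).round(4),'hsv',np.median(hsv[m],0))
rect('u1',(.469,-.1),.055,.014,.03)
rect('u2',(.588,-.058),.055,.014,.03)
rect('low',(.5,.118),.05,.034,.05)
rect('stand',(.452,-.237),.05,.038,.052)
rect('pintop',(.452,-.237),.02,.068,.09)
rect('post',(.43,.118),.036,.055,.07)
rect('hinge',(.57,.118),.07,.05,.0595)
rect('table',(.45,0),.04,-.01,.01)
```

```text
u1 838 ((468.63671875, -98.30585479736328), (43.98127746582031, 65.93830871582031), 65.48348999023438) 0.0201 hsv [ 23.  14. 168.]
u2 813 ((587.47900390625, -56.53723907470703), (45.078125, 66.3226547241211), 10.036199569702148) 0.02 hsv [ 66. 144. 186.]
low 861 ((501.5069274902344, 117.21237182617188), (66.23175048828125, 45.528656005859375), 0.8006063103675842) 0.04 hsv [ 23.  14. 161.]
stand 1066 ((452.2511901855469, -235.2326202392578), (60.17580032348633, 60.13764572143555), 4.724512100219727) 0.0452 hsv [ 30.  11. 121.]
pintop 68 ((451.90264892578125, -234.83607482910156), (13.940958023071289, 13.77286148071289), 0.5929953455924988) 0.0744 hsv [ 20.  14. 196.]
post 494 ((429.1471252441406, 115.68142700195312), (31.87833023071289, 50.84129333496094), 1.0775059461593628) 0.0607 hsv [ 96.   4. 234.]
hinge 28 ((560.9816284179688, 117.74069213867188), (17.489543914794922, 83.3614730834961), 18.34563636779785) 0.0549 hsv [23.5 19.5 96.5]
table 1423 ((450.22381591796875, -0.3434181213378906), (79.2647705078125, 77.26399993896484), 89.92942810058594) 0.0008 hsv [22. 50. 62.]
```

View pics/crop0.png

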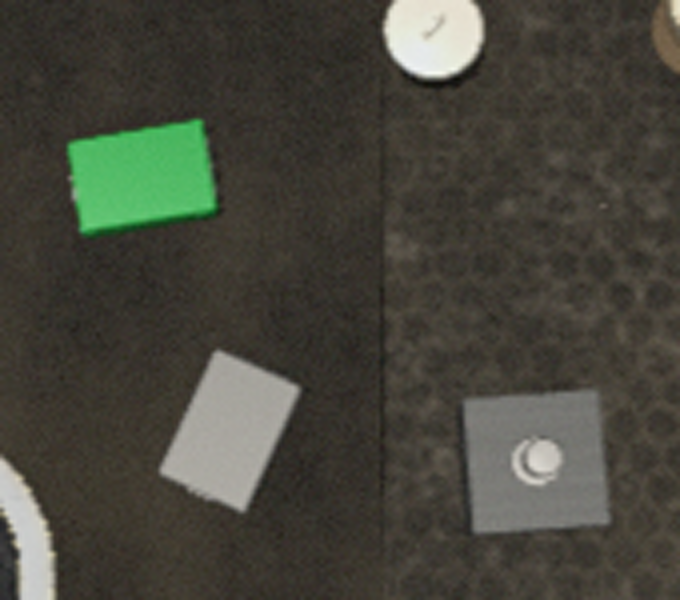

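Candidates for box_upper are the grey box at (318,258), the green look-alike at (296,196), and box_lower, already in the carrier, at (199,239). The close crop shows the first is plain grey (44x66 mm, top at 20 mm), so I take that one. The carrier lies at about (0.501, 0.117) with a yaw of about 0.9°. The lid is open towards +x, and the pin is at (0.452, -0.235).

Run:
```python
from h import *
s=np.radians
print(tool((.38,.22,.24)))
print(tool((.4686,-.0983,.12),(np.pi,0,s(-24.5))))
```

```text
(array([32.2 , 37.64,  0.06]), array([0., 0., 0.]))
(array([47.87, 66.73, 12.06]), array([ 0.  , -0.  , 11.74]))
```

Call:
move_arm([
  {"translation": [8, 9.4, 0], "rot": [0, 0, 5], "hand": 0},
  {"translation": [16.1, 18.8, 0], "rot": [0, 0, 11.74], "hand": 0},
  {"translation": [32.2, 37.6, 0], "rot": [0, 0, 11.74], "hand": 0},
  {"translation": [32.2, 37.6, 0], "rot": [0, 0, 11.74], "hand": 0},
  {"translation": [32.2, 37.6, 0], "rot": [0, 0, 11.74], "hand": 0},
  {"translation": [32.2, 37.6, 0], "rot": [0, 0, 11.74], "hand": 0},
  {"translation": [32.2, 37.6, 0], "rot": [0, 0, 11.74], "hand": 0},
  {"translation": [32.2, 37.6, 0], "rot": [0, 0, 11.74], "hand": 0},
])

```text
t: 1.87
eef_pos: [0.3051, 0.3616, 0.2409]
ee_rot: [-3.141, -0.0, -0.427]
force: [1.3, 1.1, -0.3]
width: 0.0878
gripper_force: 0.0
```

Run:
```python
from h import *
st=arm.get_state(); print(st['eef_pos'],st['ee_rot'],st['qd'].round(2))
print(tool((.38,.2,.24)),tool((.4686,-.0983,.12),(np.pi,0,np.radians(-24.5))))
```

```text
[0.30513374 0.36156873 0.24088542] [-3.14073628e+00 -5.71511897e-06 -4.27159684e-01] [-0.77 -0.36 -0.37  0.    0.02  0.76]
(array([13.51, 11.6 ,  0.08]), array([0., 0., 0.])) (array([33.93, 35.09, 12.06]), array([-0.05, -0.  ,  0.03]))
```

Call:
move_arm([
  {"translation": [13.5, 11.6, 0], "rot": [0, 0, 0], "hand": 0},
  {"translation": [13.5, 11.6, 0], "rot": [0, 0, 0], "hand": 0},
  {"translation": [13.5, 11.6, 0], "rot": [0, 0, 0], "hand": 0},
  {"translation": [33.9, 35.1, 8], "rot": [0, 0, 0], "hand": 0},
  {"translation": [33.9, 35.1, 8], "rot": [0, 0, 0], "hand": 0},
  {"translation": [33.9, 35.1, 8], "rot": [0, 0, 0], "hand": 0},
  {"translation": [33.9, 35.1, 8], "rot": [0, 0, 0], "hand": 0},
  {"translation": [33.9, 35.1, 8], "rot": [0, 0, 0], "hand": 0},
])

```text
t: 2.53
eef_pos: [0.4191, 0.0542, 0.1961]
ee_rot: [-3.14, -0.001, -0.427]
force: [1.5, 0.8, -0.1]
width: 0.0875
gripper_force: 0.0
```

Run:
```python
from h import *
print(tool((.4686,-.0983,.14),(np.pi,0,np.radians(-24.5))))
```

```text
(array([10.82, 11.84,  5.6 ]), array([-0.09, -0.06,  0.03]))
```

Call:
move_arm([
  {"translation": [9, 10, 5], "rot": [0, 0, 0], "hand": 0},
  {"translation": [9, 10, 5], "rot": [0, 0, 0], "hand": 0},
  {"translation": [9, 10, 5], "rot": [0, 0, 0], "hand": 0},
  {"translation": [9, 10, 5], "rot": [0, 0, 0], "hand": 0},
  {"translation": [9, 10, 5], "rot": [0, 0, 0], "hand": 0},
  {"translation": [9, 10, 5], "rot": [0, 0, 0], "hand": 0},
  {"translation": [9, 10, 5], "rot": [0, 0, 0], "hand": 0},
])

```text
t: 3.12
eef_pos: [0.4594, -0.0721, 0.1461]
ee_rot: [-3.141, -0.0, -0.428]
force: [-0.6, 0.5, 0.7]
width: 0.0878
gripper_force: 0.0
```

```bash
cat > wl.py <<'E'
from h import *
def wrist(tag=None):
    st=arm.get_state(); M=campose('wrist',st); im,d=arm.grab_frame('wrist'); W=cloud('wrist',d,M)
    if tag: cv2.imwrite(f'pics/{tag}.png',im[:,:,::-1])
    return im,W,M
def rect(W,name,c,r,z0,z1):
    m=(np.hypot(W[...,0]-c[0],W[...,1]-c[1])<r)&(W[...,2]>z0)&(W[...,2]<z1)
    P=W[m]
    if len(P)<5: print(name,len(P)); return
    b=cv2.minAreaRect((P[:,:2]*1000).astype(np.float32)); print(name,m.sum(),np.round(b[0],1),np.round(b[1],1),round(b[2],1),np.median(P[:,2]).round(4))
E
python3 - <<'E'
from wl import *
im,W,M=wrist('w1')
rect(W,'u1',(.4686,-.0983),.055,.012,.03)
st=arm.get_state(); print(st['eef_pos'],st['qd'].round(2))
print(tool((.4686,-.0983,.017),(np.pi,0,np.radians(-24.5))))
E
```

```text
u1 4493 [468.5 -99.3] [43.5 65.8] 65.4 0.0196
[ 0.45945266 -0.07168823  0.14627225] [ 0.02 -0.01 -0.    0.    0.    0.  ]
(array([ 1.93,  2.05, 12.93]), array([-0.03, -0.04,  0.02]))
```

Call:
move_arm([
  {"translation": [1.93, 2.05, 4], "rot": [0, 0, 0], "hand": 0},
  {"translation": [1.93, 2.05, 6], "rot": [0, 0, 0], "hand": 0},
  {"translation": [1.93, 2.05, 9], "rot": [0, 0, 0], "hand": 0},
  {"translation": [1.93, 2.05, 12], "rot": [0, 0, 0], "hand": 0},
  {"translation": [1.93, 2.05, 12.9], "rot": [0, 0, 0], "hand": 0},
  {"translation": [1.93, 2.05, 12.9], "rot": [0, 0, 0], "hand": 0},
  {"translation": [1.93, 2.05, 12.9], "rot": [0, 0, 0], "hand": 0},
  {"translation": [1.93, 2.05, 12.9], "rot": [0, 0, 0], "hand": 0.3},
], squeeze=15)

```text
t: 3.83
eef_pos: [0.4693, -0.098, 0.0179]
ee_rot: [-3.141, -0.001, -0.426]
force: [-0.4, 0.2, 0.3]
width: 0.085
gripper_force: 0.0
```

Call:
move_arm([
  {"translation": [0, 0, 0], "rot": [0, 0, 0], "hand": 1},
  {"translation": [0, 0, 0], "rot": [0, 0, 0], "hand": 1},
  {"translation": [0, 0, 0], "rot": [0, 0, 0], "hand": 1},
  {"translation": [0, 0, 0], "rot": [0, 0, 0], "hand": 1},
  {"translation": [0, 0, 0], "rot": [0, 0, 0], "hand": 1},
  {"translation": [0, 0, 0], "rot": [0, 0, 0], "hand": 1},
], squeeze=15)

```text
t: 4.33
eef_pos: [0.4684, -0.0989, 0.0169]
ee_rot: [-3.141, -0.0, -0.428]
force: [-0.1, -0.1, -0.5]
width: 0.0463
gripper_force: 0.0
```

Call:
move_arm([
  {"translation": [0, 0, 0], "rot": [0, 0, 0], "hand": 1},
  {"translation": [0, 0, 0], "rot": [0, 0, 0], "hand": 1},
  {"translation": [0, 0, 0], "rot": [0, 0, 0], "hand": 1},
  {"translation": [0, 0, -3], "rot": [0, 0, 0], "hand": 1},
  {"translation": [0, 0, -7], "rot": [0, 0, 0], "hand": 1},
  {"translation": [0, 0, -11], "rot": [0, 0, 0], "hand": 1},
  {"translation": [0, 0, -12], "rot": [0, 0, 0], "hand": 1},
  {"translation": [0, 0, -12], "rot": [0, 0, 0], "hand": 1},
], squeeze=15)

```text
t: 5.0
eef_pos: [0.4705, -0.0986, 0.1404]
ee_rot: [-3.138, -0.006, -0.427]
force: [1.2, -0.0, -1.2]
width: 0.0439
gripper_force: 15.0
```

Run:
```python
from h import *
st=arm.get_state(); print(st['eef_pos'],st['qd'].round(2),st['width'],st['gripper_force'])
print(tool((.5015,.1172,.135),(np.pi,0,np.radians(.9))))
```

```text
[ 0.47053064 -0.0986118   0.14044072] [-0.    0.05 -0.06 -0.02  0.06 -0.  ] 0.04387389525339287 14.999820291996002
(array([ -6.13, -20.92,   0.58]), array([ -0.13,  -0.38, -25.38]))
```

Call:
move_arm([
  {"translation": [-1, -3.5, 0], "rot": [0, 0, -4], "hand": 1},
  {"translation": [-2, -7, 0], "rot": [0, 0, -8], "hand": 1},
  {"translation": [-3, -10.5, 0], "rot": [0, 0, -13], "hand": 1},
  {"translation": [-4, -14, 0], "rot": [0, 0, -18], "hand": 1},
  {"translation": [-5, -17.5, 0], "rot": [0, 0, -22], "hand": 1},
  {"translation": [-5.95, -21, 0], "rot": [0, 0, -25.4], "hand": 1},
  {"translation": [-5.95, -21, 0], "rot": [0, 0, -25.4], "hand": 1},
  {"translation": [-5.95, -21, 0], "rot": [0, 0, -25.4], "hand": 1},
])

```text
t: 5.67
eef_pos: [0.5008, 0.1184, 0.1354]
ee_rot: [3.141, 0.002, 0.018]
force: [-0.3, 0.4, -0.8]
width: 0.0436
gripper_force: 15.0
```

Call:
move_arm([
  {"translation": [0, 0, 0], "rot": [0, 0, 0], "hand": 1},
  {"translation": [0, 0, 0], "rot": [0, 0, 0], "hand": 1},
  {"translation": [0, 0, 0], "rot": [0, 0, 0], "hand": 1},
  {"translation": [0, 0, 0], "rot": [0, 0, 0], "hand": 1},
])

```text
t: 6.0
eef_pos: [0.5012, 0.1159, 0.1367]
ee_rot: [3.142, 0.0, 0.014]
force: [-0.1, 0.2, -1.5]
width: 0.0437
gripper_force: 15.0
```

Run:
```python
from wl import *
st=arm.get_state(); print(st['eef_pos'],st['qd'].round(2),st['width'])
print(tool((.5015,.1172,.058),(np.pi,0,np.radians(.9))))
im,W,M=wrist('w2')
rect(W,'post',(.43,.117),.036,.055,.067)
rect(W,'low',(.5,.118),.05,.034,.05)
im,d=arm.grab_frame('top'); W=cloud('top',d,campose('top'))
rect(W,'post',(.43,.117),.036,.055,.067)
```

```text
[0.50115451 0.11592063 0.13673443] [ 0. -0.  0.  0.  0.  0.] 0.04374608084711452
(array([ 0.04, -0.13,  7.87]), array([ 0.  ,  0.01, -0.1 ]))
post 0
low 1667 [525.1 116.4] [19.6 43.6] 0.7 0.0395
post 493 [428.7 115.6] [32.2 50.8] 2.5 0.0608
```

View pics/w2.png

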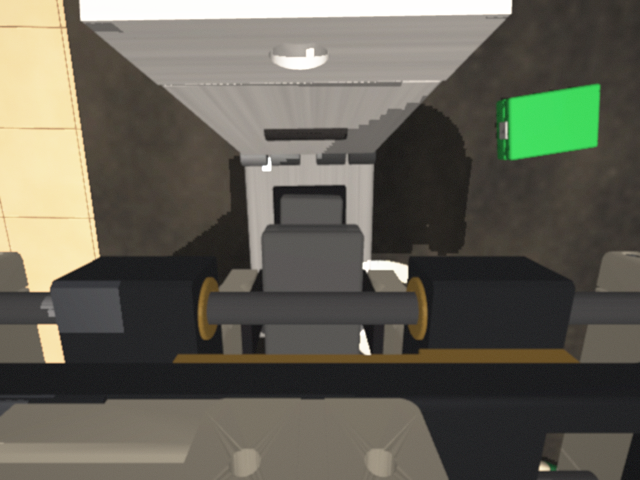

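The picture shows the held box at (313,250), lined up over box_lower at (311,205), with the lid open behind it. I lower it now.

Call:
move_arm([
  {"translation": [0, -0.1, 2], "rot": [0, 0, 0], "hand": 1},
  {"translation": [0, -0.1, 4.5], "rot": [0, 0, 0], "hand": 1},
  {"translation": [0, -0.1, 6.5], "rot": [0, 0, 0], "hand": 1},
  {"translation": [0, -0.1, 7.4], "rot": [0, 0, 0], "hand": 1},
  {"translation": [0, -0.1, 7.7], "rot": [0, 0, 0], "hand": 1},
  {"translation": [0, -0.1, 7.85], "rot": [0, 0, 0], "hand": 1},
  {"translation": [0, -0.1, 7.95], "rot": [0, 0, 0], "hand": 1},
  {"translation": [0, -0.1, 7.95], "rot": [0, 0, 0], "hand": 1},
])

```text
t: 6.77
eef_pos: [0.5019, 0.1182, 0.0582]
ee_rot: [-3.141, -0.001, 0.016]
force: [-0.2, -0.1, -0.5]
width: 0.0439
gripper_force: 15.0
```

Call:
move_arm([
  {"translation": [0, 0, 0], "rot": [0, 0, 0], "hand": 1},
  {"translation": [0, 0, 0], "rot": [0, 0, 0], "hand": 1},
  {"translation": [0, 0, 0.05], "rot": [0, 0, 0], "hand": 1},
  {"translation": [0, 0, 0.05], "rot": [0, 0, 0], "hand": 1},
])

```text
t: 7.1
eef_pos: [0.5014, 0.118, 0.0571]
ee_rot: [-3.141, -0.001, 0.016]
force: [-0.9, -0.4, 0.1]
width: 0.0444
gripper_force: 15.0
```

Call:
move_arm([
  {"translation": [0, 0, 0.05], "rot": [0, 0, 0], "hand": 1},
  {"translation": [0, 0, 0.1], "rot": [0, 0, 0], "hand": 1},
  {"translation": [0, 0, 0.1], "rot": [0, 0, 0], "hand": 1},
  {"translation": [0, 0, 0.1], "rot": [0, 0, 0], "hand": 1},
])

```text
t: 7.43
eef_pos: [0.5015, 0.118, 0.0564]
ee_rot: [-3.142, -0.0, 0.016]
force: [-2.8, -0.3, 6.2]
width: 0.0438
gripper_force: 15.0
```

Run:
```python
from wl import *
for i in range(2):
    st=arm.get_state(); print(st['eef_pos'],st['force'],st['width'])
    im,W,M=wrist('w3')
    rect(W,'floor',(.5,.118),.05,.015,.03)
    rect(W,'low',(.5,.118),.05,.0345,.047)
    rect(W,'up',(.5,.118),.05,.055,.067)
```

```text
[0.50147123 0.11799254 0.05642013] [-2.75537456 -0.28016539  6.22905171] 0.04384770722871839
floor 1813 [501.8 117.4] [76.3 56. ] 1.5 0.019
low 551 [522.3 118.1] [23.6 75. ] 0.7 0.0387
up 9921 [504.2 117.5] [59.  75.5] 1.3 0.0591
[0.50145558 0.11799209 0.05642342] [-2.00459449  0.28988111  7.23058299] 0.04392494623881545
floor 1816 [502.  117.3] [75.9 56.2] 1.7 0.019
low 542 [522.5 117.5] [24.1 69.3] 1.0 0.039
up 9921 [504.1 117.6] [58.4 75.7] 0.9 0.0591
```

Call:
move_arm([
  {"translation": [0, 0, -0.05], "rot": [0, 0, 0], "hand": 1},
  {"translation": [0, 0, -0.05], "rot": [0, 0, 0], "hand": 0.3},
  {"translation": [0, 0, -0.05], "rot": [0, 0, 0], "hand": 0.2},
  {"translation": [0, 0, -0.05], "rot": [0, 0, 0], "hand": 0.2},
  {"translation": [0, 0, -0.05], "rot": [0, 0, 0], "hand": 0.2},
  {"translation": [0, 0, -0.05], "rot": [0, 0, 0], "hand": 0.2},
  {"translation": [0, 0, -2], "rot": [0, 0, 0], "hand": 0.2},
  {"translation": [0, 0, -5], "rot": [0, 0, 0], "hand": 0.2},
])

```text
t: 8.2
eef_pos: [0.4994, 0.1168, 0.1037]
ee_rot: [3.138, 0.006, 0.015]
force: [0.6, 0.4, 0.2]
width: 0.0699
gripper_force: 0.0
```

Call:
move_arm([
  {"translation": [0, 0, -4], "rot": [0, 0, 0], "hand": 0.2},
  {"translation": [-4, 0, -8], "rot": [0, 0, 0], "hand": 0.5},
  {"translation": [-8, 0, -12], "rot": [0, 0, 0], "hand": 1},
  {"translation": [-8, 0, -16], "rot": [0, 0, 0], "hand": 1},
  {"translation": [-8, 0, -18], "rot": [0, 0, 0], "hand": 1},
  {"translation": [-8, 0, -18], "rot": [0, 0, 0], "hand": 1},
  {"translation": [-8, 0, -18], "rot": [0, 0, 0], "hand": 1},
])

```text
t: 8.78
eef_pos: [0.4219, 0.1174, 0.2888]
ee_rot: [-3.137, -0.005, 0.016]
force: [-0.9, 0.5, 0.0]
width: 0.0355
gripper_force: 0.0
```

Run:
```python
from wl import *
st=arm.get_state(); print(st['eef_pos'],st['ee_rot'],st['width'])
im,W,M=wrist('w4')
rect(W,'low',(.5,.118),.05,.0345,.047)
rect(W,'up',(.5,.118),.05,.055,.067)
rect(W,'post',(.43,.117),.036,.055,.067)
for c in ['wrist','scene','top']:
    im,d=arm.grab_frame(c); M=campose(c); W=cloud(c,d,M)
    for l in ['lid_hole','lid_hinge']:
        for o in arm.pinpoint(l,c)[:1]: print(c,l,o['p'],(M[:3,:3]@o['point']+M[:3,3]).round(4))
    m=(abs(W[...,1]-.117)<.05)&(W[...,2]>.1)&(W[...,0]>.55)&(W[...,0]<.66); P=W[m]
    if len(P): 
        i=P[:,2].argsort()[-30:]; print('top edge',P[i].mean(0).round(4),P[:,1].min(),P[:,1].max())
```

```text
[0.42191089 0.11744684 0.288833  ] [-3.13744789 -0.00531517  0.01645383] 0.03551524144904253
low 0
up 2702 [501.  117.6] [65.3 43.8] 1.9 0.0597
post 1263 [428.7 115.2] [32.4 50. ] 1.6 0.0606
wrist lid_hole 0.25 [0.429  0.1116 0.0613]
wrist lid_hinge 0.72 [0.5646 0.1238 0.0613]
top edge [0.5819 0.1362 0.1677] 0.07868743760540375 0.1588175605222059
scene lid_hole 0.85 [0.5943 0.1213 0.1927]
scene lid_hinge 0.84 [0.5621 0.1208 0.0616]
top edge [0.5925 0.1153 0.2092] 0.07660558921152116 0.16016228282156886
top lid_hole 0.65 [0.5944 0.1212 0.193 ]
top lid_hinge 0.74 [0.5608 0.1187 0.0587]
top edge [0.5925 0.1176 0.21  ] 0.07929284218181265 0.16091896862550298
```

View pics/w4.png

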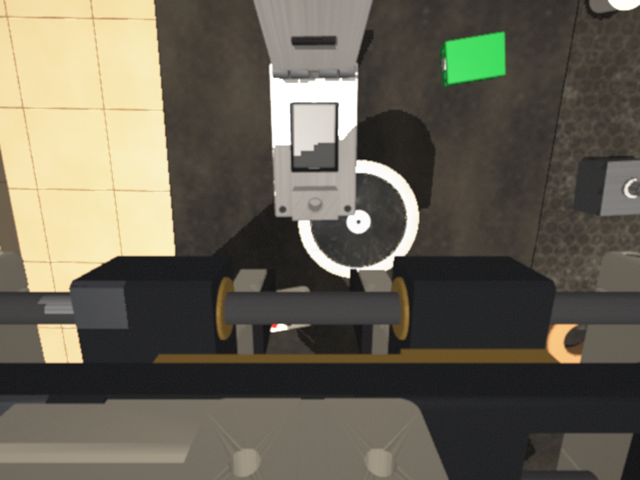

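Upper box sits squarely on the lower one (both at about (501,117.5) mm; grey top at (315,135) in the picture). Lid edge is at (0.5925, 0.117, 0.21). I now go behind the lid with the fingers closed.

Call:
move_arm([
  {"translation": [4, 0, 0], "rot": [0, 0, 0], "hand": 1},
  {"translation": [8, 0, 0], "rot": [0, 0, 0], "hand": 1},
  {"translation": [12, 0, 0], "rot": [0, 0, 0], "hand": 1},
  {"translation": [16, 0, 0], "rot": [0, 0, 0], "hand": 1},
  {"translation": [20, 0, 0], "rot": [0, 0, 0], "hand": 1},
  {"translation": [23, 0, 0], "rot": [0, 0, 0], "hand": 1},
  {"translation": [23, 0, 0], "rot": [0, 0, 0], "hand": 1},
  {"translation": [23, 0, 0], "rot": [0, 0, 0], "hand": 1},
])

```text
t: 9.95
eef_pos: [0.6524, 0.1198, 0.2832]
ee_rot: [3.14, 0.003, 0.014]
force: [-0.7, -0.9, 0.2]
width: 0.0007
gripper_force: 0.0
```

Call:
move_arm([
  {"translation": [0, 0, 0], "rot": [0, 0, 0], "hand": 1},
  {"translation": [0, 0, 3], "rot": [0, 0, 0], "hand": 1},
  {"translation": [0, 0, 6], "rot": [0, 0, 0], "hand": 1},
  {"translation": [0, 0, 9], "rot": [0, 0, 0], "hand": 1},
  {"translation": [0, 0, 10.4], "rot": [0, 0, 0], "hand": 1},
  {"translation": [0, 0, 10.4], "rot": [0, 0, 0], "hand": 1},
  {"translation": [0, 0, 10.4], "rot": [0, 0, 0], "hand": 1},
])

```text
t: 10.53
eef_pos: [0.6506, 0.1203, 0.1824]
ee_rot: [3.141, 0.0, 0.016]
force: [0.8, -0.2, 0.6]
width: 0.0005
gripper_force: 0.0
```

Call:
move_arm([
  {"translation": [-2, 0, 0], "rot": [0, 0, 0], "hand": 1},
  {"translation": [-3, 0, 0], "rot": [0, 0, 0], "hand": 1},
  {"translation": [-3.8, 0, 0], "rot": [0, 0, 0], "hand": 1},
  {"translation": [-4.6, 0, 0], "rot": [0, 0, 0], "hand": 1},
  {"translation": [-5.4, 0, 0], "rot": [0, 0, 0], "hand": 1},
  {"translation": [-6.2, 0, 0], "rot": [0, 0, 0], "hand": 1},
  {"translation": [-7, 0, 0], "rot": [0, 0, 0], "hand": 1},
  {"translation": [-7.8, 0, 0], "rot": [0, 0, 0], "hand": 1},
])

```text
t: 11.2
eef_pos: [0.573, 0.1191, 0.1822]
ee_rot: [-3.141, -0.001, 0.016]
force: [2.4, 0.1, 1.2]
width: 0.0007
gripper_force: 1.1
```

Call:
move_arm([
  {"translation": [-0.8, 0, 0], "rot": [0, 0, 0], "hand": 1},
  {"translation": [-1.6, 0, 0], "rot": [0, 0, 0], "hand": 1},
  {"translation": [-2.4, 0, 0], "rot": [0, 0, 0], "hand": 1},
  {"translation": [-3.2, 0, 0], "rot": [0, 0, 0], "hand": 1},
  {"translation": [-4, 0, 0], "rot": [0, 0, 0], "hand": 1},
  {"translation": [-4.8, 0, 0], "rot": [0, 0, 0], "hand": 1},
  {"translation": [-5.6, 0, 0], "rot": [0, 0, 0], "hand": 1},
  {"translation": [-6.4, 0, 0], "rot": [0, 0, 0], "hand": 1},
])

```text
t: 11.87
eef_pos: [0.5084, 0.118, 0.1818]
ee_rot: [3.142, 0.0, 0.016]
force: [-0.3, 0.2, -0.2]
width: 0.0005
gripper_force: 0.4
```

Call:
move_arm([
  {"translation": [-0.8, 0, 0], "rot": [0, 0, 0], "hand": 1},
  {"translation": [-1.6, 0, 0], "rot": [0, 0, 0], "hand": 1},
  {"translation": [-2.4, 0, 0], "rot": [0, 0, 0], "hand": 1},
  {"translation": [-2.4, 0, -2], "rot": [0, 0, 0], "hand": 1},
  {"translation": [-2.4, 0, -5], "rot": [0, 0, 0], "hand": 1},
])

```text
t: 12.28
eef_pos: [0.4826, 0.1167, 0.2298]
ee_rot: [3.139, 0.006, 0.015]
force: [1.5, 0.7, -0.9]
width: 0.0004
gripper_force: 0.0
```

Run:
```python
from wl import *
st=arm.get_state(); print(st['eef_pos'],st['ee_rot'])
c='scene'
for i in range(2):
    im,d=arm.grab_frame(c); M=campose(c)
    for o in arm.pinpoint('lid_hole',c)[:1]: print(c,o['p'],(M[:3,:3]@o['point']+M[:3,3]).round(4))
print(tool((.43,-.08,.23),(np.pi,0,np.radians(-20)))) 
print(tool((.4522,-.2350,.16),(np.pi,0,np.radians(-20))))
```

```text
[0.48256464 0.11673909 0.22981991] [3.13892718 0.00565284 0.0154963 ]
scene 0.63 [0.4728 0.1182 0.1605]
scene 0.9 [0.4749 0.1174 0.1566]
(array([-5.82, 19.7 ,  0.22]), array([-0.08, -0.06, 20.9 ]))
(array([-3.85, 35.24,  7.2 ]), array([-0.08, -0.06, 20.9 ]))
```

Call:
move_arm([
  {"translation": [-0.5, 4, 0], "rot": [0, 0, 0], "hand": 0.5},
  {"translation": [-1, 8, 0], "rot": [0, 0, 0], "hand": 0.5},
  {"translation": [-1.5, 12, 0], "rot": [0, 0, 0], "hand": 0.5},
  {"translation": [-2, 16, 0], "rot": [0, 0, 0], "hand": 0.5},
  {"translation": [-2.5, 20, 0], "rot": [0, 0, 0], "hand": 0.5},
  {"translation": [-3, 24, 2], "rot": [0, 0, 0], "hand": 0.5},
  {"translation": [-3.5, 28, 4], "rot": [0, 0, 0], "hand": 0.5},
  {"translation": [-3.8, 32, 6], "rot": [0, 0, 0], "hand": 0.5},
])

```text
t: 13.15
eef_pos: [0.4514, -0.1956, 0.175]
ee_rot: [-3.141, 0.0, 0.015]
force: [1.6, 0.3, -0.6]
width: 0.0426
gripper_force: 0.0
```

Call:
move_arm([
  {"translation": [0, 3, 1], "rot": [0, 0, 0], "hand": 0.5},
  {"translation": [0, 3, 1], "rot": [0, 0, 0], "hand": 0.5},
  {"translation": [0, 3, 1], "rot": [0, 0, 0], "hand": 0.5},
  {"translation": [0, 3, 1], "rot": [0, 0, 0], "hand": 0.5},
  {"translation": [0, 3, 1], "rot": [0, 0, 0], "hand": 0.5},
])

```text
t: 13.57
eef_pos: [0.4534, -0.2234, 0.1662]
ee_rot: [-3.141, -0.0, 0.016]
force: [-0.5, -0.4, -0.6]
width: 0.0441
gripper_force: 0.0
```

Run:
```python
from wl import *
st=arm.get_state(); print(st['eef_pos'],st['ee_rot'],st['qd'].round(2))
im,W,M=wrist('w5')
rect(W,'pintop',(.452,-.235),.02,.065,.09)
rect(W,'stand',(.452,-.235),.05,.038,.052)
print(tool((.4522,-.2350,.065),(np.pi,0,st['ee_rot'][2]),st))
c='scene'
im,d=arm.grab_frame(c); M=campose(c)
for o in arm.pinpoint('lid_hole',c)[:1]: print(c,o['p'],(M[:3,:3]@o['point']+M[:3,3]).round(4))
```

```text
[ 0.45335531 -0.22342924  0.16621335] [-3.14147683e+00 -4.34663428e-06  1.62958428e-02] [ 0.01 -0.01  0.    0.   -0.    0.  ]
pintop 441 [ 452.7 -235.9] [15.8 15.4] 47.3 0.0743
stand 5137 [ 451.9 -236. ] [60.7 60.2] 4.2 0.0446
(array([-0.13,  1.16, 10.12]), array([-0.01, -0.  ,  0.  ]))
scene 0.96 [0.4423 0.117  0.1069]
```

Call:
move_arm([
  {"translation": [-0.1, 1.2, 1], "rot": [0, 0, 0], "hand": 0.5},
  {"translation": [-0.1, 1.2, 4], "rot": [0, 0, 0], "hand": 0.5},
  {"translation": [-0.1, 1.2, 6.5], "rot": [0, 0, 0], "hand": 0.5},
  {"translation": [-0.1, 1.2, 8.5], "rot": [0, 0, 0], "hand": 0.5},
  {"translation": [-0.1, 1.2, 10], "rot": [0, 0, 0], "hand": 0.5},
  {"translation": [-0.1, 1.2, 10.1], "rot": [0, 0, 0], "hand": 0.5},
  {"translation": [-0.1, 1.2, 10.1], "rot": [0, 0, 0], "hand": 0.5},
  {"translation": [-0.1, 1.2, 10.1], "rot": [0, 0, 0], "hand": 0.5},
])

```text
t: 14.38
eef_pos: [0.4534, -0.2359, 0.0662]
ee_rot: [3.141, -0.001, 0.017]
force: [0.3, -0.2, 0.6]
width: 0.0438
gripper_force: 0.0
```

Call:
move_arm([
  {"translation": [0, 0, 0], "rot": [0, 0, 0], "hand": 1},
  {"translation": [0, 0, 0], "rot": [0, 0, 0], "hand": 1},
  {"translation": [0, 0, 0], "rot": [0, 0, 0], "hand": 1},
  {"translation": [0, 0, 0], "rot": [0, 0, 0], "hand": 1},
  {"translation": [0, 0, 0], "rot": [0, 0, 0], "hand": 1},
  {"translation": [0, 0, 0], "rot": [0, 0, 0], "hand": 1},
  {"translation": [0, 0, 0], "rot": [0, 0, 0], "hand": 1},
  {"translation": [0, 0, 0], "rot": [0, 0, 0], "hand": 1},
], squeeze=45)

```text
t: 15.05
eef_pos: [0.4527, -0.2362, 0.0655]
ee_rot: [3.141, -0.0, 0.016]
force: [-1.4, 1.5, 4.5]
width: 0.0149
gripper_force: 45.0
```

Call:
move_arm([
  {"translation": [0, 0, -1], "rot": [0, 0, 0], "hand": 1},
  {"translation": [0, 0, -3], "rot": [0, 0, 0], "hand": 1},
  {"translation": [0, 0, -6], "rot": [0, 0, 0], "hand": 1},
  {"translation": [0, 0, -9], "rot": [0, 0, 0], "hand": 1},
  {"translation": [0, 0, -12], "rot": [0, 0, 0], "hand": 1},
  {"translation": [0, 0, -12], "rot": [0, 0, 0], "hand": 1},
])

```text
t: 15.55
eef_pos: [0.4555, -0.2371, 0.1917]
ee_rot: [3.139, -0.009, 0.017]
force: [1.5, -0.2, -0.1]
width: 0.0146
gripper_force: 45.0
```

Run:
```python
from wl import *
st=arm.get_state(); print(st['eef_pos'],st['width'],st['force'])
for c in ['top','scene']:
    im,d=arm.grab_frame(c); M=campose(c); W=cloud(c,d,M)
    if c=='top': top=im
    for l in ['lid_hole','base_hole','pin']:
        for o in arm.pinpoint(l,c)[:2]: print(c,l,round(o['p'],2),(M[:3,:3]@o['point']+M[:3,3]).round(4))
    m=(abs(W[...,1]-.117)<.05)&(W[...,0]>.40)&(W[...,0]<.57)&(W[...,2]>.064)&(W[...,2]<.085)
    P=W[m]; A=np.c_[P[:,:2],np.ones(len(P))]; k=np.linalg.lstsq(A,P[:,2],rcond=None)[0]
    b=cv2.minAreaRect((P[:,:2]*1000).astype(np.float32)); print('lid',b,'slopes',k, 'z at hole',k@[.429,.117,1])
    h,w=(150,150)
    if c=='top':
        cv2.imwrite('pics/lid.png',cv2.resize(im[190:300,140:250,::-1],None,fx=5,fy=5,interpolation=cv2.INTER_CUBIC))
        # hole circle: dark/different pixels near expected
        g=cv2.cvtColor(im,cv2.COLOR_RGB2GRAY)
        p=pix(c,np.array([.429,.117,.073]),M); print(p)
        x,y=p.astype(int); print(g[y-9:y+10,x-9:x+10])
```

```text
[ 0.45546928 -0.23710604  0.19165008] 0.014647947707309235 [ 1.47463026 -0.23915758 -0.05235734]
lid ((0.0, 0.0), (0.0, 0.0), 0.0) slopes [0. 0. 0.] z at hole 0.0
[191. 277.]
[[83 85 89 89 84 89 86 90 82 85 86 84 83 88 88 86 85 87 84]
 [88 82 83 84 89 88 86 88 87 87 92 85 92 85 87 88 86 85 90]
 [86 82 86 84 85 87 88 85 83 85 81 84 85 84 85 85 88 87 88]
 [86 90 82 88 81 82 88 87 85 87 84 83 84 81 84 85 81 81 85]
 [84 87 87 86 90 88 85 90 87 87 86 85 86 88 87 89 83 87 91]
 [88 84 90 85 86 86 83 87 86 82 83 85 86 84 82 89 89 87 84]
 [86 83 90 88 86 86 87 91 91 92 86 86 86 83 84 84 86 87 85]
 [93 79 86 84 83 91 86 88 82 86 83 87 87 83 85 87 84 83 86]
 [90 85 85 83 85 86 87 89 85 89 84 87 85 83 85 91 89 86 90]
 [89 87 84 85 89 87 87 87 86 87 88 87 82 87 85 85 87 84 88]
 [87 86 84 85 84 83 88 85 87 86 86 86 86 83 89 86 79 87 84]
 [86 88 87 83 86 87 87 85 83 86 84 87 84 83 86 84 87 84 83]
 [87 88 88 85 89 87 83 87 84 85 89 91 88 81 89 82 88 87 85]
 [85 87 86 84 88 86 85 82 81 88 85 82 81 86 86 80 88 84 82]
 [85 85 86 86 90 82 87 82 85 84 83 83 88 84 89 86 81 87 86]
 [87 84 88 85 87 83 87 90 89 86 85 86 87 84 83 86 85 85 83]
 [84 89 87 87 88 81 88 84 84 87 86 89 87 83 83 79 83 89 87]
 [88 90 88 87 86 87 86 84 84 88 87 82 86 85 85 89 87 87 83]
 [86 86 89 88 86 87 85 84 84 85 89 86 84 82 86 88 84 86 84]]
scene lid_hole 0.95 [0.4333 0.1151 0.0738]
scene base_hole 0.87 [0.4341 0.1173 0.062 ]
scene base_hole 0.33 [0.5601 0.1199 0.0634]
scene pin 0.62 [ 0.4541 -0.234   0.1309]
lid ((490.0850830078125, 116.433349609375), (156.9066619873047, 84.62271881103516), 1.4676216840744019) slopes [-0.04179283  0.00677295  0.09181525] z at hole 0.0746785655110088
```

View pics/lid.png

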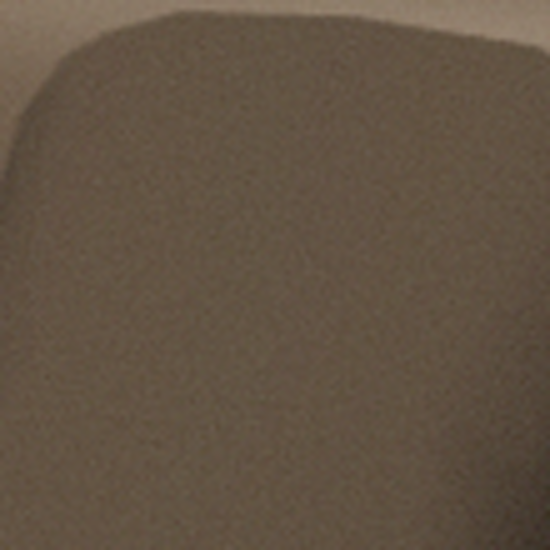

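The top view is blocked by the arm. The scene camera's depth shows the lid resting at a slope of 0.042, with 75 mm at the hole, as expected for two boxes. I carry the pin over and look with the wrist camera.

Call:
move_arm([
  {"translation": [-0.6, -4, -1], "rot": [0, 0, 0], "hand": 1},
  {"translation": [-1.2, -8, -2], "rot": [0, 0, 0], "hand": 1},
  {"translation": [-1.8, -12, -3], "rot": [0, 0, 0], "hand": 1},
  {"translation": [-2.4, -16, -3], "rot": [0, 0, 0], "hand": 1},
  {"translation": [-3, -20, -3], "rot": [0, 0, 0], "hand": 1},
  {"translation": [-3.6, -24, -3], "rot": [0, 0, 0], "hand": 1},
  {"translation": [-4.2, -28, -3], "rot": [0, 0, 0], "hand": 1},
  {"translation": [-4.8, -32, -3], "rot": [0, 0, 0], "hand": 1},
])

```text
t: 16.62
eef_pos: [0.3986, 0.0846, 0.215]
ee_rot: [3.141, 0.0, 0.016]
force: [2.0, -0.2, -0.6]
width: 0.0147
gripper_force: 45.0
```

Call:
move_arm([
  {"translation": [-0.4, -3.3, 0], "rot": [0, 0, 0], "hand": 1},
  {"translation": [-0.4, -3.3, 0], "rot": [0, 0, 0], "hand": 1},
  {"translation": [-0.4, -3.3, 0], "rot": [0, 0, 0], "hand": 1},
  {"translation": [-0.4, -3.3, 0], "rot": [0, 0, 0], "hand": 1},
  {"translation": [-0.4, -3.3, 0], "rot": [0, 0, 0], "hand": 1},
  {"translation": [-0.4, -3.3, 0], "rot": [0, 0, 0], "hand": 1},
])

```text
t: 17.12
eef_pos: [0.3951, 0.115, 0.2149]
ee_rot: [3.141, 0.0, 0.014]
force: [-1.0, 0.1, 0.0]
width: 0.0149
gripper_force: 45.0
```

Run:
```python
from wl import *
st=arm.get_state(); print(st['eef_pos'],st['ee_rot'],st['qd'].round(2))
im,W,M=wrist('w6'); np.save('pics/w6W.npy',W); np.save('pics/w6M.npy',M)
for o in arm.pinpoint('lid_hole','wrist')[:2]:
    p=M[:3,:3]@o['point']+M[:3,3]; print(o['p'],p.round(4),pix('wrist',p,M))
for o in arm.pinpoint('pin','wrist')[:2]:
    p=M[:3,:3]@o['point']+M[:3,3]; print('pin',o['p'],p.round(4),pix('wrist',p,M))
print(pix('wrist',np.array([.4295,.1165,.075]),M))
```

```text
[0.3950694  0.11499581 0.2149378 ] [3.14114894e+00 4.88583630e-04 1.39144512e-02] [-0. -0.  0. -0.  0. -0.]
0.67 [0.4287 0.1143 0.0789] [313. 189.]
pin 0.91 [0.3946 0.1141 0.1586] [313. 261.]
[311. 188.]
```

View pics/w6.png

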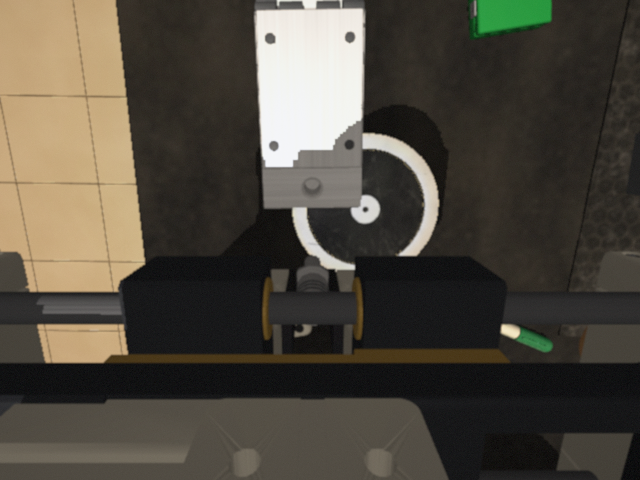

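Run:
```python
from wl import *
im=cv2.imread('pics/w6.png'); W=np.load('pics/w6W.npy'); M=np.load('pics/w6M.npy')
g=cv2.cvtColor(im,cv2.COLOR_BGR2GRAY); print(g[174:198,300:326])
m=(abs(W[...,1]-.117)<.06)&(W[...,0]<.5)&(W[...,2]>.066)&(W[...,2]<.085); P=W[m]
ylo,yhi=np.percentile(P[:,1],[.5,99.5]); e=[P[abs(P[:,1]-y)<.004][:,0].min() for y in (.09,.1,.13,.14)]
print('lid y',ylo,yhi,'front x',e)
k=np.linalg.lstsq(np.c_[P[:,:2],np.ones(len(P))],P[:,2],rcond=None)[0];print(k,k@[.429,.117,1])
c=arm.camera_params('wrist'); f=240/np.tan(np.radians(c['vfov'])/2)
for u,v in [(312,185),(312,184),(312,186)]:
    r=M[:3,:3]@[(u-c['cx'])/f,(v-c['cy'])/f,1]; s=(.0747-M[2,3])/r[2]; print(u,v,(M[:3,3]+s*r).round(4))
m=(np.hypot(W[...,0]-.395,W[...,1]-.115)<.02)&(W[...,2]>.15)&(W[...,2]<.2); P=W[m]; print('pin',len(P))
for a in np.arange(.155,.2,.005):
    q=P[abs(P[:,2]-a)<.0025]
    if len(q): print(a.round(3),len(q),q[:,1].min().round(4),q[:,1].max().round(4),'xmax',q[:,0].max().round(4),'zmin',q[:,2].min().round(4))
```

```text
[[125 124 124 125 125 124 126 126 125 125 124 126 126 124 125 126 125 127
  125 125 126 125 127 126 126 124]
 [124 125 127 125 125 125 125 125 127 127 126 126 126 127 127 126 125 125
  127 127 127 128 126 126 127 126]
 [128 124 126 127 126 128 127 125 126 125 122 120 123 123 125 125 127 128
  127 128 128 128 127 128 129 128]
 [128 129 130 129 130 127 126 125 120 116 113 111 111 114 115 117 121 125
  127 130 130 128 128 128 129 129]
 [126 127 128 127 126 123 120 114 109 106 103 104 104 105 105 105 110 115
  123 126 128 128 127 129 127 128]
 [127 126 125 124 120 116 108 106 104 107 109 110 109 109 109 106 106 107
  112 119 125 127 127 127 127 125]
 [126 125 128 122 115 107 106 109 112 116 119 119 119 118 118 114 111 107
  106 111 119 128 129 128 127 128]
 [128 126 124 118 109 108 111 117 119 121 120 121 122 121 120 119 115 112
  109 105 112 124 127 129 129 129]
 [128 126 119 110 103 109 115 122 120 120 120 121 121 121 120 119 119 118
  111 105 108 117 124 129 128 130]
 [126 122 114 103 101 109 120 121 120 120 120 121 121 119 119 120 120 119
  114 105 104 111 120 125 127 126]
 [122 118 
[... 1479 characters left out ...]
9
  122 125 129 129 131 130 130 129]]
lid y 0.07629495148367842 0.1558645302482446 front x [np.float64(0.41407640963517756), np.float64(0.41388203087041864), np.float64(0.413240397414731), np.float64(0.4124477432729128)]
[-0.04490505 -0.00101519  0.09427313] 0.07489008589648444
312 185 [0.4318 0.1154 0.0747]
312 184 [0.4326 0.1154 0.0747]
312 186 [0.431  0.1154 0.0747]
pin 460
0.16 9 0.1107 0.119 xmax 0.399 zmin 0.1604
0.165 42 0.1101 0.119 xmax 0.3995 zmin 0.1626
0.17 44 0.1103 0.1189 xmax 0.3996 zmin 0.1676
0.175 29 0.1109 0.1182 xmax 0.3995 zmin 0.1725
0.18 2 0.1132 0.1143 xmax 0.3994 zmin 0.1778
0.195 130 0.1069 0.1224 xmax 0.4053 zmin 0.1938
0.2 204 0.1047 0.1246 xmax 0.4054 zmin 0.1975
```

Wrist view: the lid is shut, its hole at (312,186), and the pin tip at (313,262). The pin has to go +3.5 cm along tool x, and sideways the offset is about 0.

Call:
move_arm([
  {"translation": [1.5, 0, 1], "rot": [0, 0, 0], "hand": 1},
  {"translation": [3, 0, 3], "rot": [0, 0, 0], "hand": 1},
  {"translation": [3.5, 0, 5], "rot": [0, 0, 0], "hand": 1},
  {"translation": [3.5, 0, 6.5], "rot": [0, 0, 0], "hand": 1},
  {"translation": [3.5, 0, 7.5], "rot": [0, 0, 0], "hand": 1},
  {"translation": [3.5, 0, 7.5], "rot": [0, 0, 0], "hand": 1},
  {"translation": [3.5, 0, 7.5], "rot": [0, 0, 0], "hand": 1},
  {"translation": [3.5, 0, 7.5], "rot": [0, 0, 0], "hand": 1},
], squeeze=55)

```text
t: 17.93
eef_pos: [0.4305, 0.1166, 0.1409]
ee_rot: [-3.141, -0.001, 0.015]
force: [0.3, 0.5, -1.0]
width: 0.0147
gripper_force: 55.0
```

Call:
move_arm([
  {"translation": [0, 0, 0.3], "rot": [0, 0, 0], "hand": 1},
  {"translation": [0, 0, 0.6], "rot": [0, 0, 0], "hand": 1},
  {"translation": [0, 0, 0.9], "rot": [0, 0, 0], "hand": 1},
  {"translation": [0, 0, 1.2], "rot": [0, 0, 0], "hand": 1},
  {"translation": [0, 0, 1.5], "rot": [0, 0, 0], "hand": 1},
  {"translation": [0, 0, 1.5], "rot": [0, 0, 0], "hand": 1},
])

```text
t: 18.43
eef_pos: [0.4297, 0.1164, 0.1246]
ee_rot: [3.141, 0.001, 0.016]
force: [-0.9, 0.4, -0.2]
width: 0.0145
gripper_force: 55.0
```

Run:
```python
from wl import *
st=arm.get_state(); print(st['eef_pos'],st['ee_rot'],st['force'],st['moment'])
im,W,M=wrist('w7')
cv2.imwrite('pics/w7c.png',cv2.resize(im[130:350,210:410,::-1],None,fx=2.7,fy=2.7,interpolation=cv2.INTER_CUBIC))
```

```text
[0.42967031 0.11636942 0.12455183] [3.14113293e+00 8.16887874e-04 1.55698333e-02] [-0.94423851  0.36910958 -0.15794463] [-0.07962286  0.0354739  -0.01464608]
```

View pics/w7c.png

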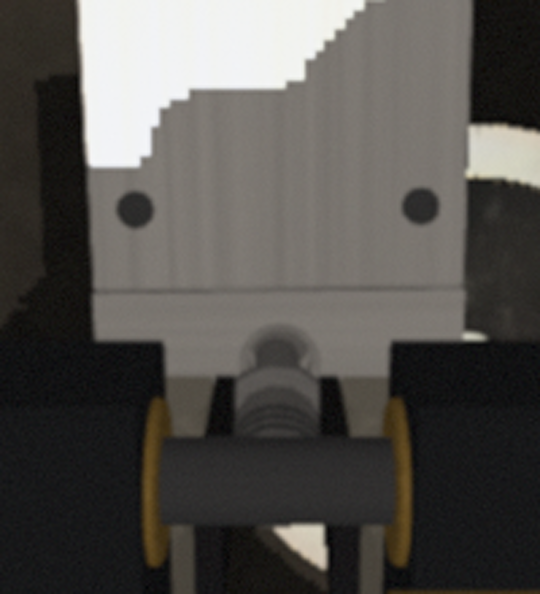

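The tip is inside the lid hole (crop (278,355)) with no side force. I push on in small steps.

Call:
move_arm([
  {"translation": [0, 0, 0.4], "rot": [0, 0, 0], "hand": 1},
  {"translation": [0, 0, 0.8], "rot": [0, 0, 0], "hand": 1},
  {"translation": [0, 0, 1.2], "rot": [0, 0, 0], "hand": 1},
  {"translation": [0, 0, 1.6], "rot": [0, 0, 0], "hand": 1},
  {"translation": [0, 0, 2], "rot": [0, 0, 0], "hand": 1},
  {"translation": [0, 0, 2.3], "rot": [0, 0, 0], "hand": 1},
  {"translation": [0, 0, 2.3], "rot": [0, 0, 0], "hand": 1},
  {"translation": [0, 0, 2.3], "rot": [0, 0, 0], "hand": 1},
])

```text
t: 19.15
eef_pos: [0.4299, 0.1165, 0.102]
ee_rot: [3.141, 0.0, 0.016]
force: [0.1, 0.1, -0.6]
width: 0.0145
gripper_force: 55.0
```

Call:
move_arm([
  {"translation": [0, 0, 0.3], "rot": [0, 0, 0], "hand": 1},
  {"translation": [0, 0, 0.5], "rot": [0, 0, 0], "hand": 1},
  {"translation": [0, 0, 0.7], "rot": [0, 0, 0], "hand": 1},
  {"translation": [0, 0, 0.9], "rot": [0, 0, 0], "hand": 1},
  {"translation": [0, 0, 1], "rot": [0, 0, 0], "hand": 1},
  {"translation": [0, 0, 1.1], "rot": [0, 0, 0], "hand": 1},
  {"translation": [0, 0, 1.1], "rot": [0, 0, 0], "hand": 1},
  {"translation": [0, 0, 1.1], "rot": [0, 0, 0], "hand": 1},
])

```text
t: 19.82
eef_pos: [0.43, 0.1165, 0.0912]
ee_rot: [3.142, 0.0, 0.016]
force: [-1.2, -1.1, 1.6]
width: 0.0147
gripper_force: 55.0
```

Call:
move_arm([
  {"translation": [0, 0, 0.1], "rot": [0, 0, 0], "hand": 1},
  {"translation": [0, 0, 0.1], "rot": [0, 0, 0], "hand": 1},
  {"translation": [0, 0, 0.2], "rot": [0, 0, 0], "hand": 1},
  {"translation": [0, 0, 0.2], "rot": [0, 0, 0], "hand": 1},
])

```text
t: 20.15
eef_pos: [0.43, 0.1165, 0.0895]
ee_rot: [3.141, -0.0, 0.016]
force: [-3.8, 0.8, 7.6]
width: 0.0144
gripper_force: 55.0
```

Call:
move_arm([
  {"translation": [0, 0, 0.1], "rot": [0, 0, 0], "hand": 1},
  {"translation": [0, 0, 0.1], "rot": [0, 0, 0], "hand": 1},
])

```text
t: 20.32
eef_pos: [0.4301, 0.1165, 0.0893]
ee_rot: [3.141, -0.0, 0.016]
force: [-8.6, -0.9, 19.3]
width: 0.0144
gripper_force: 55.0
```

```bash
cat > lidz.py <<'E'
from wl import *
st=arm.get_state(); print(st['eef_pos'],st['ee_rot'],st['force'],st['width'])
for c in ['scene','wrist']:
    M=campose(c); im,d=arm.grab_frame(c); W=cloud(c,d,M)
    cv2.imwrite(f'pics/{c}_l{int(st["t"]*100)}.png',im[:,:,::-1])
    m=(abs(W[...,1]-.117)<.035)&(W[...,0]>.44)&(W[...,0]<.55)&(W[...,2]>.055)&(W[...,2]<.085)
    P=W[m]; k=np.linalg.lstsq(np.c_[P[:,:2],np.ones(len(P))],P[:,2],rcond=None)[0]
    print(c,len(P),k[:2],'z@.45',k@[.45,.117,1],'z@hole',k@[.4295,.117,1])
E
python3 lidz.py
```

```text
[0.43011133 0.11650995 0.08928883] [ 3.14137396e+00 -3.34518389e-04  1.61914667e-02] [-8.60845628 -0.88117118 19.25117472] 0.01439837670250811
scene 97 [0.00218427 0.01300925] z@.45 0.06914649711661124 z@hole 0.06910171948096987
wrist 37427 [-1.46376306e-03 -5.32081960e-05] z@.45 0.06878686961088415 z@hole 0.06881687675355308
```

Call:
move_arm([
  {"translation": [0, 0, 0], "rot": [0, 0, 0], "hand": 1},
  {"translation": [0, 0, 0], "rot": [0, 0, 0], "hand": 1},
  {"translation": [0, 0, 0], "rot": [0, 0, 0], "hand": 1},
  {"translation": [0, 0, 0], "rot": [0, 0, 0], "hand": 1},
  {"translation": [0, 0, 0], "rot": [0, 0, 0], "hand": 1},
  {"translation": [0, 0, 0], "rot": [0, 0, 0], "hand": 1},
  {"translation": [0, 0, 0], "rot": [0, 0, 0], "hand": 1},
  {"translation": [0, 0, 0], "rot": [0, 0, 0], "hand": 1},
])

```text
t: 21.08
eef_pos: [0.4301, 0.1165, 0.0893]
ee_rot: [-3.142, -0.001, 0.016]
force: [-8.6, -0.1, 20.0]
width: 0.0149
gripper_force: 55.0
```

```bash
python3 lidz.py; ls pics | grep _l; python3 -c "
import cv2,glob
f=sorted(glob.glob('pics/scene_l*.png'))[-1]; im=cv2.imread(f)
cv2.imwrite('pics/fin.png',cv2.resize(im[80:330,130:400],None,fx=2.2,fy=2.2,interpolation=cv2.INTER_CUBIC))"
```

```text
[0.43011942 0.11652808 0.0892994 ] [-3.14158392e+00 -5.37068501e-04  1.61288862e-02] [-8.55602569 -0.13316503 20.02103296] 0.014935591392922951
scene 92 [-0.00951779  0.01517966] z@.45 0.07013862369550772 z@hole 0.07033373831628821
wrist 37382 [-0.00126276  0.00011906] z@.45 0.06874296237341897 z@hole 0.06876884886460768
scene_l2031.png
scene_l2108.png
wrist_l2031.png
wrist_l2108.png
```

View pics/fin.png

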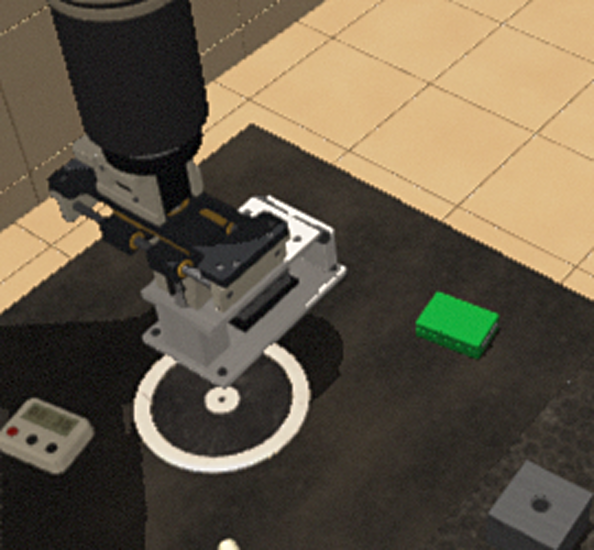

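The picture shows the lid flat on the carrier, the pin in under the gripper and the stand empty at (540,503). The push is a steady 20 N and the lid slope about 0.001. I hand the job in.

```bash
python3 -c "
from station import arm
print(arm.job_done())"
```

```text
the job is handed in; nothing more can be done
None
```

I handed the job in at about 21 s: the grey box is stacked squarely on the lower one, the lid is shut flat, the pin is home by measured height, and the arm is still gripping it and pressing down with about 20 N.

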